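# Lay a standing carton of glass fuses down gently behind a sliding stop

## Robot

A 6-joint arm with a two-finger parallel gripper is mounted at the origin on a cart in front of the work surface, level with it; the furniture and walls round the work are solid. World frame = base frame: x ahead of the robot, y to its left, z up, the work surface at z = 0. Lengths are in mm, angles in degrees, forces in N, time in s.
With the tool pointing down it reaches from about 350 to 975 mm from the base axis. Payload 7.1 kg.
Tool frame: the origin (TCP) lies on the centre line of the jaws, within the pads' length; the fingertips stand 19 mm ahead of it and the grasp point (between the pads) is the TCP; z points along the fingers, y is the line along which they close (so a half turn about z gives the same grasp; the last joint's range is limited). The gripper opens to 88 mm and grips with 3 to 60 N. Pads are 20 mm wide; open, the fingers measure 115 mm over their backs; the gripper's body (75 mm by 178 mm) begins 61 mm behind the grasp point.
Start: joints at [67.38, 24.242, 93.386, -0, 62.372, -1.089], TCP at [229.353, 581.379, 241.675] pointing down, gripper open.
Joint ranges: [-172.04, 172.04], [-51.8, 120.97], [4.93, 147.93], [-75.15, 255.16], [6.16, 154.13], [-145.62, 145.62]. Speed limits (degrees/s): [136.94, 136.94, 172.46, 180, 180, 180].

## Interface

Orientations are given as a 3x3 rotation matrix whose columns are the frame's x, y, z axes.
In Python, from plant import * gives the robot as it stands. The module is installed in compiled form; this text tells all that it offers.
- The arm moves only by the shell command python3 -m pendant 'ROWS' [FORCE]. ROWS is JSON, one flat list of numbers, 7 for each row, row after row: the shift along the tool's x, y, z in cm, then the turn, a rotation vector about the tool's x, y, z in degrees, then the finger opening in cm, from 0 to 8.78. In form: [tx, ty, tz, ax, ay, az, claw, tx, ty, tz, ax, ay, az, claw, ...]. A call has 1 to 8 rows; each row is the pose to reach, as a shift and turn from the pose commanded when the call began, along the tool's axes at that moment; what a row does not reach only later rows make up. A row lasts 1/10 s, in which the tool goes at most 50 mm and 8.59 degrees, less where a joint would pass 70% of its speed; a pose out of reach is approached as far as the arm can. A call with a gripper value outside its range is refused whole. The fingers move at their own pace and stop on an object; FORCE is the grip in N (left out, the last holds). Time passes only in rows, so rows that repeat a pose let the fingers close. It gives the time, the measured TCP pose, the force, the opening and the grip force at its end, in the units of the state.
- observe(): the state, without advancing time (a new reading comes with each control period).
- snapshot(name): name is "scene" or "top" or "wrist"; returns a dict with "image" (400x640x3 uint8, blue, green, red), "fx", "fy", "cx", "cy" (pixels), "rvec" (rotation vector, rad) and "tvec" (3), from world to camera coordinates, as OpenCV has them; the wrist camera has in their place "mount" (4x4, takes a point from camera to tool coordinates, whose origin is the TCP and whose axes are the flange's). Camera axes: x right, y down, z forward; pixel columns grow to the right and rows downward; lengths in mm; the calibration is good to about 2 mm. A picture is of the moment at which its call begins: read the wrist's pose just before it. There is no depth.
- hand_in(): hands the job in; it is judged then, once.
The state is a dict: "clock": time; "joints": joint angles; "qvel": joint speeds; "tau": joint torques, N m; "tcp_pos": TCP position; "tool_rot": TCP orientation; "ft_force": force on the tool from outside, world axes, zero at the start; "wrist_torque": the same for the moment, N m; "gripper_width": finger opening in mm; "grip_force": force on a finger pad.
Only numpy, scipy, OpenCV 4.12 (cv2) and the standard library are available. Lean on these libraries where they do the work, as an engineer would, in place of code of your own. Each camera call takes 0.05 s, during which the arm holds its last target. There are 200 camera calls.

## Task

With a fingertip, push the top of the standing carton so that it tips over and leans on the padded sliding stop; then push the stop slowly along its rods by one of its orange tabs, so that the carton sinks gently down the pad and the white ramp, never dropping, until it lies flat on the board with its label side up. Finish with the foot of the stop still close up to the carton's top end and with the hand clear. The carton is full of glass fuses: do not pinch it, lift it or press it hard, and do not disturb the jar, the tape or the fuse holder beside the board.

Things in the scene. Friction and masses are not known exactly. Their poses are not given: they have to be found in the camera images.
- board: Fixed lay-down board, 270 x 120 mm plywood, black rubber deck, its top 18 mm above the bench. Origin at bench height under the board's middle line, 125 mm from the end where the carton stands, 145 mm from the other end; +x runs along the board, the way in which the carton is tipped and the stop slides; +z up. A steel guide rod along either side, under 30 mm high.
- carton: Loose brown carton, 45 x 60 x 110 mm, 0.24 to 0.38 kg, standing on its 45 x 60 mm end. Own axes: y along the 110 mm, foot to top (up at start); x through the 45 mm, from the label side to the plain side that faces the stop (down when it lies label up); z along the 60 mm. Origin: centre of a 45 x 110 mm side, the middle is 30 mm along +z from it. Falls by itself once tilted beyond about 22 degrees.
- carton_top (a point): Centre of the carton's top end (128 mm above the bench at the start); axes as the carton.
- carton_edge (a point): Middle of the carton's bottom edge on the stop's side, over which it turns (the rubber deck keeps it from slipping); axes as the carton. At the start 52 to 66 mm from the stop's pad.
- slide_stop (a joint): Position of the sliding stop along the board, m, from 0 (nearest the carton) to 0.10. Moves under about 5 N plus 20 N per m/s, stays where left, does not yield to the leaning carton. It is a blue upright wall, 80 mm wide, top 124 mm above the bench, with a rubber pad facing the carton and a white ramp at its foot; on either side, on an arm, an orange tab 34 mm wide, 50 high, 10 thick.
- ramp_toe (a point): Middle of the toe of the stop's white ramp (its edge nearest the carton) at deck height; axes parallel to the board's, moves with the stop. The ramp rises from here to the pad: 20 mm along +x, 40 mm up. Once the carton lies, its top end touches the toe when carton_top has x = 0 here; the carton comes flat just as the toe slides out from under it.
- tab_right (a point): Centre of the face, on the carton's side, of the orange tab at the board's -y side: 85 mm from the middle line, 85 mm above the bench, 5 mm beyond the pad's face. Axes parallel to the board's; push it towards the board's +x. There is free space beside the carton to reach it.
- tab_left (a point): The same on the orange tab at the board's +y side.
- screw_jar: Grey jar with a black lid, 50 mm across, 69 mm high, standing beside the board; origin under its centre. Leave alone.
- tape_roll: Roll of amber tape lying flat beside the board, 68 mm across, 16 mm high; origin under its centre. Leave alone.
- fuse_block: Black fuse holder with an orange part on top, 20 x 45 x 26 mm, on the bench beside the board; origin under its centre. Leave alone.
There are look-alikes about, which are no part of the job. Of the things like the carton, leave any that is pink; of the rest the smaller one is meant.

How it is judged:
By the outcome, as a careful person would: the job done as asked, in the order asked, and still so for the second after the job is handed in, with the robot touching nothing.
It also fails if it takes over 58 s, if anything falls off the work surface, if the arm or the gripper's body presses on something with over 40 N, if the wrist force passes 120 N, or if a joint passes its speed limit or range.

## Working session

There is one attempt and no reset: what is moved stays moved. The work goes in short steps, Python scripts to look and compute and a shell command to move; the robot and the scene stay as the last step left them, time stands still between calls to the robot, and variables do not carry over. Pictures are saved under pics/ and viewed, at most 10 in all, crops included, and the job is handed in when it is done.

```bash
mkdir -p pics; python3 - <<'E'
from plant import *
import cv2,pickle
d={}
for n in("scene","top"):
    s=snapshot(n);d[n]=s;cv2.imwrite(f"pics/{n}0.png",s["image"])
    print(n,s["fx"],s["fy"],s["cx"],s["cy"],s["rvec"],s["tvec"])
pickle.dump(d,open("cam0.pkl","wb"))
o=observe();print(o["clock"],o["tcp_pos"],o["tool_rot"],o["gripper_width"],o["ft_force"])
E
```

```text
scene 443.7975265469295 443.7975265469295 325.45660863845563 195.71529080376138 [ 1.69622725 -1.968386    0.6965345 ] [ 45.47651258 530.94060409 538.55208299]
top 519.0955939207912 519.0955939207912 311.7617723244575 198.65515717216564 [ 2.11153925 -2.16202423  0.19912778] [-52.1270948  620.93978262 977.37913967]
0.1 [229.1715084  580.96277065 241.00826017] [[-9.30235668e-01  3.66962355e-01 -4.81649828e-04]
 [ 3.66962671e-01  9.30234815e-01 -1.26013052e-03]
 [-1.43730232e-05 -1.34896586e-03 -9.99999090e-01]] 87.95540913457798 [-0.23343067 -0.19044218  0.61785356]
```

View pics/scene0.png

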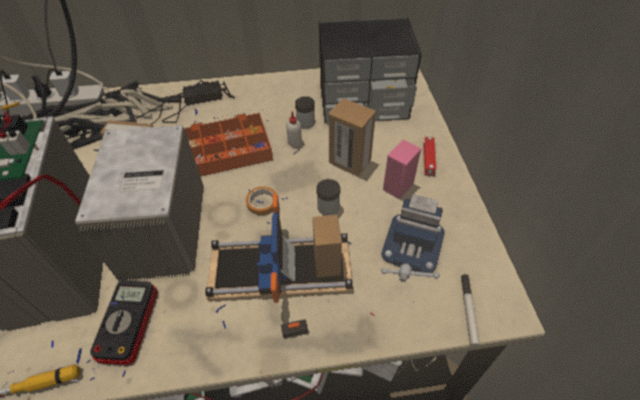

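View pics/top0.png

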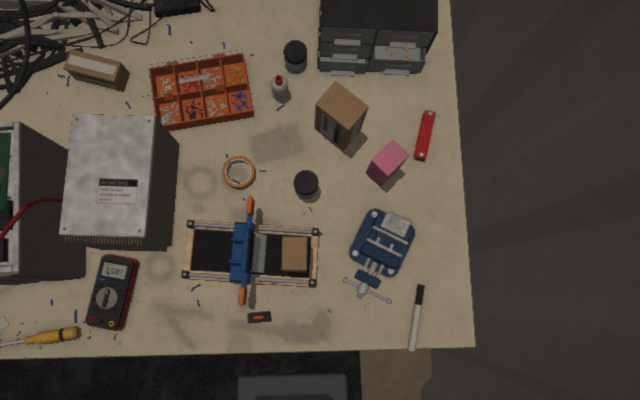

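The two views show the candidates. In the scene view they are the brown carton on the board (326,247), the large brown one (350,135) and the pink one (403,168); in the top view there is also a lying box at (95,70). The one meant is the smaller brown carton, standing on the board before the blue stop. I'll confirm it in enlarged crops.

```bash
cat > h.py <<'E'
import numpy as np,cv2,pickle
def ray(s,uv):
    R=cv2.Rodrigues(np.array(s["rvec"],float))[0];t=np.array(s["tvec"],float).ravel()
    d=R.T@np.array([(uv[0]-s["cx"])/s["fx"],(uv[1]-s["cy"])/s["fy"],1]);return -R.T@t,d
def onz(s,uv,z):
    c,d=ray(s,uv);return c+d*(z-c[2])/d[2]
def proj(s,P):
    K=np.array([[s["fx"],0,s["cx"]],[0,s["fy"],s["cy"]],[0,0,1]])
    return cv2.projectPoints(np.array(P,float).reshape(-1,3),np.array(s["rvec"],float),np.array(s["tvec"],float),K,None)[0].reshape(-1,2)
E
python3 - <<'E'
from h import *
d=pickle.load(open("cam0.pkl","rb"))
t=d["top"]["image"][185:335,170:335];s=d["scene"]["image"][180:345,195:365]
cv2.imwrite("pics/ctop.png",cv2.resize(t,(792,720))[:600] if 0 else cv2.resize(t,None,fx=4,fy=4,interpolation=cv2.INTER_CUBIC))
cv2.imwrite("pics/cscene.png",cv2.resize(s,None,fx=3.5,fy=3.5,interpolation=cv2.INTER_CUBIC))
for n in d: print(n,ray(d[n],(320,200))[0])
print(onz(d["top"],(320,230),0),onz(d["top"],(185,220),0))
E
```

```text
scene [ 73.01629431  28.39976308 753.56914651]
top [ 442.26307495  -51.32693069 1070.19734116]
[562.69792428 -83.0476083    0.        ] [590.04038899 196.16502999   0.        ]
```

View pics/ctop.png

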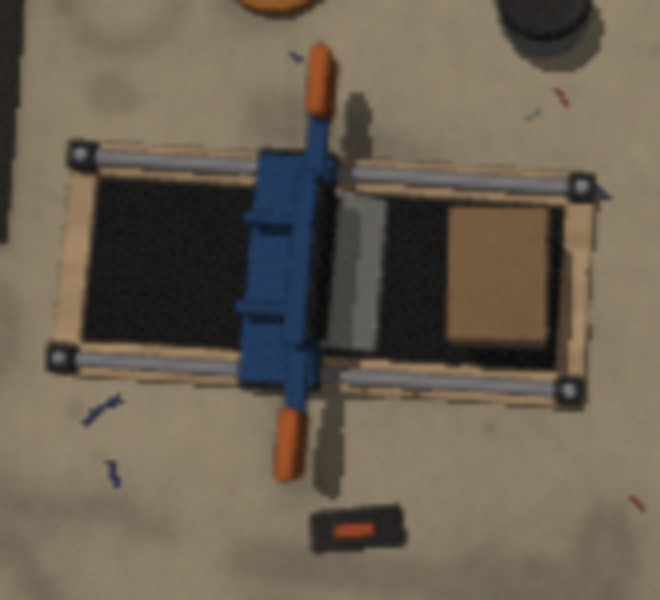

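View pics/cscene.png

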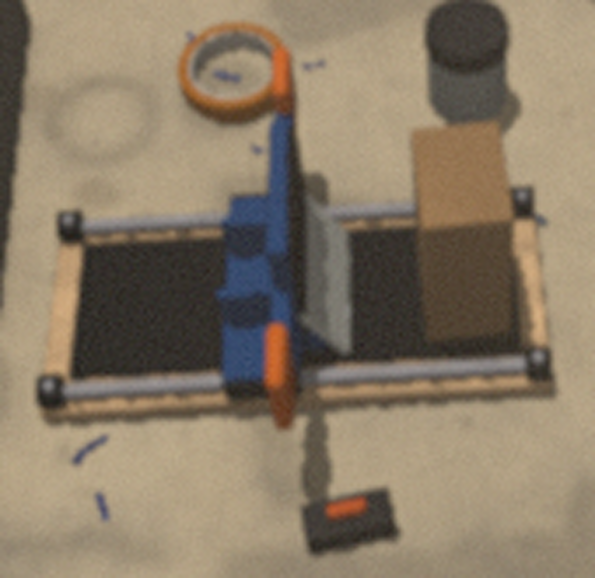

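The crops confirm the carton: brown, top face at crop (447–548, 207–342), standing alone at the right end of the board. The pad and ramp are to its left, with orange tabs at crop (320,80) and (290,445).

```bash
python3 - <<'E'
from h import *
d=pickle.load(open("cam0.pkl","rb"));T=d["top"];S=d["scene"]
np.set_printoptions(precision=1,suppress=True)
ct=lambda u,v:(170+u/4-.4,185+v/4-.4)
cs=lambda u,v:(195+u/3.5-.4,180+v/3.5-.4)
print("carton top T",[onz(T,ct(*p),128) for p in[(447,207),(548,207),(547,343),(445,341)]])
print("carton top S",[onz(S,cs(*p),128) for p in[(412,130),(499,122),(512,215),(420,228)]])
c=[onz(T,ct(*p),18) for p in[(72,140),(48,375),(583,408),(597,172)]]
print("board T",c)
L=(c[0]+c[1])/2;R=(c[2]+c[3])/2;x=(L-R)/np.linalg.norm(L-R);print("ends",L,R,np.linalg.norm(L-R),"xdir",x,np.degrees(np.arctan2(x[1],x[0])))
c=[onz(S,cs(*p),18) for p in[(65,215),(40,415),(552,390),(535,190)]]
L=(c[0]+c[1])/2;R=(c[2]+c[3])/2;print("S ends",L,R,np.linalg.norm(L-R))
print("tabs T z110",[onz(T,ct(*p),110) for p in[(321,44),(313,117),(290,408),(285,480)]])
print("toe T z18",[onz(T,ct(*p),20) for p in[(387,198),(378,353)]], "S",[onz(S,cs(*p),20) for p in[(350,228),(350,354)]])
print("fuse",onz(T,ct(357,530),20),"jar",onz(T,ct(545,15),69),"tape",onz(T,(239,172),8))
E
```

```text
carton top T [array([538.3,  -8.7, 128. ]), array([537.3, -54.6, 128. ]), array([476. , -52.7, 128. ]), array([478. ,  -6.9, 128. ])]
carton top S [array([538.9, -10.6, 128. ]), array([537.3, -54.5, 128. ]), array([481.1, -51.7, 128. ]), array([480.4,  -7. , 128. ])]
board T [array([588.3, 186.7,  18. ]), array([470.1, 196.7,  18. ]), array([447.3, -70.1,  18. ]), array([565.6, -80.3,  18. ])]
ends [529.2 191.7  18. ] [506.5 -75.2  18. ] 267.910815064463 xdir [0.1 1.  0. ] 85.13723572220621
S ends [529.4 190.2  18. ] [505.1 -75.   18. ] 266.3163287951731
tabs T z110 [array([618.2,  50.1, 110. ]), array([583.7,  54. , 110. ]), array([450.1,  64.9, 110. ]), array([418. ,  67.2, 110. ])]
toe T z18 [array([554.6,  26.6,  20. ]), array([476.9,  31.8,  20. ])] S [array([556.6,  25.7,  20. ]), array([477.9,  33.7,  20. ])]
fuse [390.7  42.9  20. ] jar [637.8 -55.4  69. ] tape [687.7  83.4   8. ]
```

```bash
python3 -m pendant '[-1.5,-1.5,0,0,0,-4,0,-5,-5,0,0,0,-8,0,-8.5,-8.5,0,0,0,-12,0,-12,-12,0,0,0,-16.6,0,-15.5,-16,0,0,0,-16.6,0,-19,-19.5,0,0,0,-16.6,0,-22.5,-23,0,0,0,-16.6,0,-25,-25.8,0,0,0,-16.6,0]' 20; python3 - <<'E'
from plant import *
import numpy as np
np.set_printoptions(precision=3,suppress=True)
o=observe();R=np.array(o["tool_rot"]);print(R, o["tcp_pos"],o["gripper_width"]);print(R.T@(np.array([505.4,-82,241])-o["tcp_pos"]))
E
```

```text
clock: 0.9
tcp_pos: [367.6, 247.3, 241.6]
tool_rot: [[-0.996, 0.086, -0.0], [0.086, 0.996, -0.0], [0.0, -0.0, -1.0]]
ft_force: [1.1, -0.5, -0.5]
gripper_width: 27.0
grip_force: 0.0
[[-0.996  0.086 -0.   ]
 [ 0.086  0.996 -0.   ]
 [ 0.    -0.    -1.   ]] [367.575 247.319 241.588] 27.017206637586924
[-165.768 -316.177    0.697]
```

```bash
python3 -m pendant '[-1.2,-2.3,0,0,0,0,0,-3.4,-6.5,0,0,0,0,0,-5.7,-10.8,0,0,0,0,0,-8,-15.2,0,0,0,0,0,-10.3,-19.6,0,0,0,0,0,-12.6,-24,0,0,0,0,0,-15,-28.4,0,0,0,0,0,-16.6,-31.6,0,0,0,0,0]'; python3 -m pendant '[0,0,1.5,0,0,0,0,0,0,4.5,0,0,0,0,0,0,7.5,0,0,0,0,0,0,10,0,0,0,0,0,0,11,0,0,0,0,0,0,11,0,0,0,0]'
```

```text
clock: 1.7
tcp_pos: [506.2, -82.3, 241.6]
tool_rot: [[-0.996, 0.088, 0.0], [0.088, 0.996, -0.0], [-0.0, -0.0, -1.0]]
ft_force: [-0.2, 0.6, 0.7]
gripper_width: 0.8
grip_force: 0.0
clock: 2.3
tcp_pos: [504.5, -79.3, 130.5]
tool_rot: [[-0.996, 0.086, -0.003], [0.086, 0.996, 0.001], [0.003, 0.0, -1.0]]
ft_force: [-0.2, 0.4, 0.3]
gripper_width: 0.3
grip_force: 0.0
```

```bash
python3 - <<'E'
from plant import *
import cv2,numpy as np
a=snapshot("scene")["image"][170:345,195:400];b=snapshot("top")["image"][185:335,170:345]
a=cv2.resize(a,(400,342));b=cv2.resize(b,(400,342))
cv2.imwrite("pics/p1.png",np.hstack([a,b]))
E
```

```text
(no output)
```

View pics/p1.png

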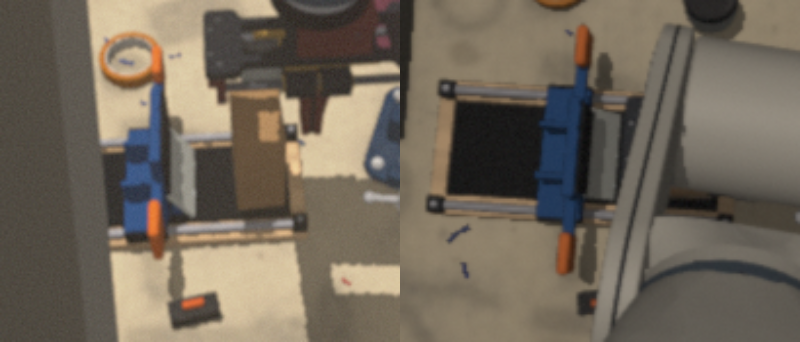

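The picture shows the fingers beyond the carton's back face (crop left, tip about (313,125), so full frame about (355,234)). The carton is still standing. I'll check the tip projection, then push.

```bash
python3 - <<'E'
from h import *
from plant import observe
S=pickle.load(open("cam0.pkl","rb"))["scene"]
o=observe();print(o["tcp_pos"]);p=np.array(o["tcp_pos"]);R=np.array(o["tool_rot"])
print(proj(S,[p+R@[a,b,19] for a in(-10,10) for b in(-13.5,13.5)]))
E
```

```text
[505.94669541 -79.53563192 132.33072938]
[[361.12376398 226.84218457]
 [345.86805537 227.66200434]
 [362.39065778 236.24150205]
 [346.88497248 237.0848582 ]]
```

```bash
python3 -m pendant '[0,0.2,0,0,0,0,0,0,0.4,0,0,0,0,0,0,0.6,0,0,0,0,0,0,0.8,0,0,0,0,0,0,1,0,0,0,0,0,0,1.2,0,0,0,0,0,0,1.4,0,0,0,0,0,0,1.6,0,0,0,0,0]'
```

```text
clock: 3.2
tcp_pos: [506.8, -63.4, 131.6]
tool_rot: [[-0.996, 0.086, -0.0], [0.086, 0.996, -0.0], [0.0, -0.0, -1.0]]
ft_force: [0.0, -1.3, -0.7]
gripper_width: 0.2
grip_force: 0.5
```

```bash
python3 -m pendant '[0,0.25,0,0,0,0,0,0,0.5,0,0,0,0,0,0,0.75,0,0,0,0,0,0,1,0,0,0,0,0,0,1.25,0,0,0,0,0,0,1.5,0,0,0,0,0,0,1.75,0,0,0,0,0,0,2,0,0,0,0,0]'; python3 - <<'E'
from plant import *
import cv2,numpy as np
a=snapshot("scene")["image"][170:345,195:400]
cv2.imwrite("pics/p2.png",cv2.resize(a,None,fx=3,fy=3))
E
```

```text
clock: 4.0
tcp_pos: [508.5, -43.4, 131.7]
tool_rot: [[-0.996, 0.086, -0.0], [0.086, 0.996, 0.0], [0.0, 0.0, -1.0]]
ft_force: [-0.4, -0.1, -0.2]
gripper_width: 0.5
grip_force: 0.3
```

View pics/p2.png

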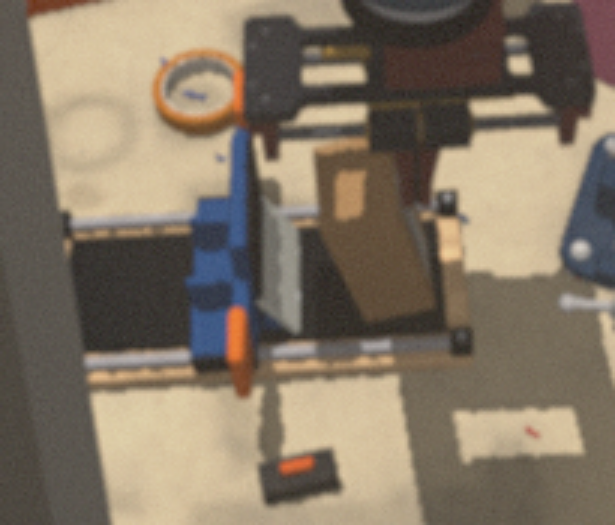

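The carton is tilted about 15° (top at crop (345,160)) with the fingertip behind its back face. I'll continue slower.

```bash
python3 -m pendant '[0,0.15,0,0,0,0,0,0,0.3,0,0,0,0,0,0,0.45,0,0,0,0,0,0,0.6,0,0,0,0,0,0,0.75,0,0,0,0,0,0,0.9,0,0,0,0,0,0,1.05,0,0,0,0,0,0,1.2,0,0,0,0,0]'; python3 - <<'E'
from plant import *
import cv2,numpy as np
a=snapshot("scene")["image"][170:345,195:400]
cv2.imwrite("pics/p3.png",cv2.resize(a,None,fx=3,fy=3))
E
```

```text
clock: 4.85
tcp_pos: [509.6, -31.5, 131.7]
tool_rot: [[-0.996, 0.086, -0.0], [0.086, 0.996, 0.0], [0.0, 0.0, -1.0]]
ft_force: [-0.1, -0.2, 1.1]
gripper_width: 0.6
grip_force: 0.1
```

View pics/p3.png

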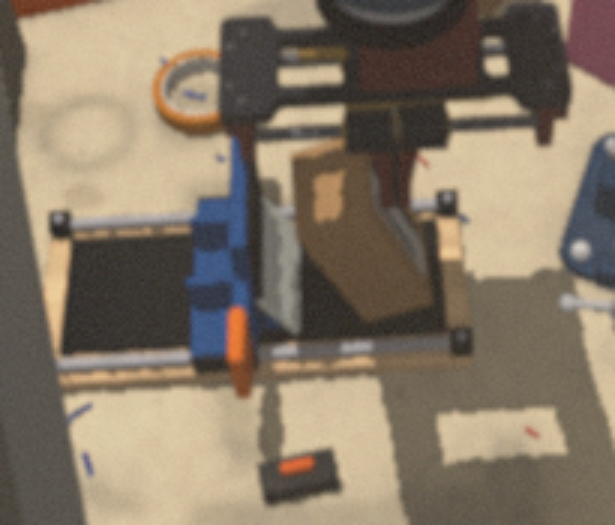

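```bash
python3 -m pendant '[0,0.15,0,0,0,0,0,0,0.3,0,0,0,0,0,0,0.45,0,0,0,0,0,0,0.6,0,0,0,0,0,0,0.75,0,0,0,0,0,0,0.85,0,0,0,0,0,0,0.85,0,0,0,0,0,0,0.85,0,0,0,0,0]'; python3 - <<'E'
from plant import *
import cv2,numpy as np
a=snapshot("scene")["image"][170:345,195:400]
cv2.imwrite("pics/p4.png",cv2.resize(a,None,fx=3,fy=3))
E
```

```text
clock: 5.7
tcp_pos: [510.3, -23.2, 131.7]
tool_rot: [[-0.996, 0.086, -0.0], [0.086, 0.996, -0.0], [0.0, -0.0, -1.0]]
ft_force: [0.2, -0.2, 0.8]
gripper_width: 0.1
grip_force: 0.0
```

View pics/p4.png

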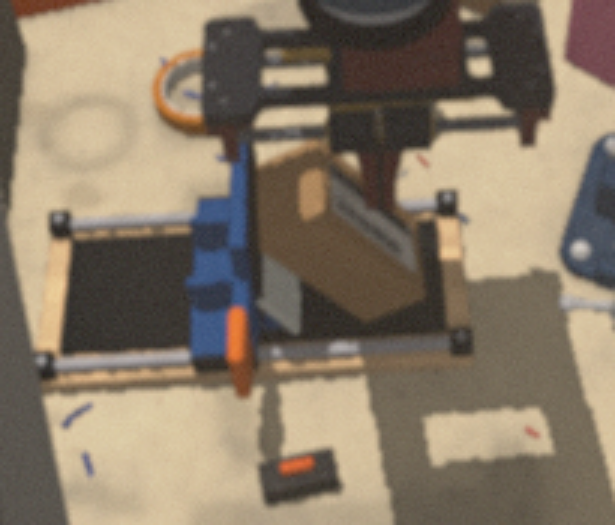

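The carton now leans on the pad (its top edge against the blue wall at crop (255,165)) with its label facing up and back. I'll retract, go round to tab_left on the near side, and come down behind it.

```bash
python3 -m pendant '[0,-1,0,0,0,0,0,0,-2,-1.5,0,0,0,0,0,-2,-5,0,0,0,0,2.5,-1,-5,0,0,0,0,6,2,-5,0,0,0,0,8.5,5,-5,0,0,0,0,8.5,5.4,-5,0,0,0,0,8.5,5.4,-3,0,0,0,0]';  python3 -m pendant '[0,0,2,0,0,0,0,0,0,5,0,0,0,0,0,0,6.8,0,0,0,0,0,0,6.8,0,0,0,0]'; python3 - <<'E'
from plant import *
import numpy as np
o=observe();print(o["tcp_pos"]-np.array([432.4,61.7,85]),o["ft_force"])
E
```

```text
clock: 6.55
tcp_pos: [432.1, 38.3, 163.5]
tool_rot: [[-0.996, 0.084, 0.006], [0.084, 0.996, 0.0], [-0.006, 0.001, -1.0]]
ft_force: [0.7, -0.6, 0.2]
gripper_width: 0.6
grip_force: 0.0
clock: 6.95
tcp_pos: [429.4, 37.2, 91.9]
tool_rot: [[-0.996, 0.086, -0.004], [0.086, 0.996, -0.0], [0.004, -0.001, -1.0]]
ft_force: [-0.3, -0.4, 0.5]
gripper_width: 0.4
grip_force: 0.0
[ -2.95274699 -24.53847421   6.87569128] [-0.25766855 -0.36779764  0.45763744]
```

```bash
python3 -m pendant '[0,0.2,0,0,0,0,0,0,0.4,0,0,0,0,0,0,0.6,0,0,0,0,0,0,0.8,0,0,0,0,0,0,0.9,0,0,0,0,0,0,1,0,0,0,0,0,0,1.1,0,0,0,0,0,0,1.2,0,0,0,0,0]' | sed -n '1,2p;6p'; python3 -m pendant '[0,0.1,0,0,0,0,0,0,0.2,0,0,0,0,0,0,0.3,0,0,0,0,0,0,0.4,0,0,0,0,0,0,0.5,0,0,0,0,0,0,0.6,0,0,0,0,0,0,0.7,0,0,0,0,0,0,0.8,0,0,0,0,0]'
```

```text
clock: 7.75
tcp_pos: [431.3, 50.0, 93.7]
grip_force: 0.0
clock: 8.55
tcp_pos: [431.9, 57.9, 93.7]
tool_rot: [[-0.996, 0.086, -0.0], [0.086, 0.996, -0.0], [0.0, -0.0, -1.0]]
ft_force: [-0.1, -4.5, 0.0]
gripper_width: 0.4
grip_force: 2.4
```

```bash
for i in 1; do python3 -m pendant '[0,0.12,0,0,0,0,0,0,0.24,0,0,0,0,0,0,0.36,0,0,0,0,0,0,0.48,0,0,0,0,0,0,0.6,0,0,0,0,0,0,0.72,0,0,0,0,0,0,0.84,0,0,0,0,0,0,0.96,0,0,0,0,0]'|sed -n '1,2p;4p'; done; python3 -m pendant '[0,0.12,0,0,0,0,0,0,0.24,0,0,0,0,0,0,0.36,0,0,0,0,0,0,0.48,0,0,0,0,0,0,0.6,0,0,0,0,0,0,0.72,0,0,0,0,0,0,0.84,0,0,0,0,0,0,0.96,0,0,0,0,0]'|sed -n '1,2p;4p'; python3 - <<'E'
from plant import *
import cv2,numpy as np
a=snapshot("scene")["image"][170:345,195:400];b=snapshot("top")["image"][185:335,170:345]
cv2.imwrite("pics/p5.png",np.hstack([cv2.resize(a,(400,342)),cv2.resize(b,(400,342))]))
E
```

```text
clock: 9.35
tcp_pos: [432.8, 67.5, 93.7]
ft_force: [-0.4, -6.1, -0.6]
clock: 10.15
tcp_pos: [433.6, 77.1, 93.7]
ft_force: [-0.3, -4.3, -0.7]
```

View pics/p5.png

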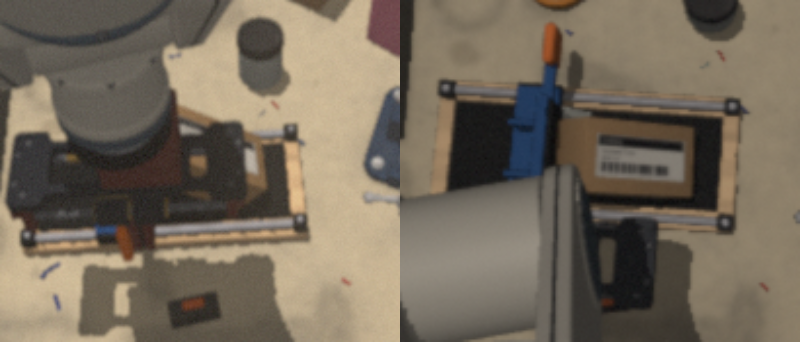

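The top view shows the carton sinking down the pad, label up (label at panel (640,158)), with the right tab visible at (551,45). From here I'll track stop travel by the right tab's orange centroid in the top camera.

```bash
cat > tr.py <<'E'
from h import *
from plant import snapshot,observe
T=pickle.load(open("cam0.pkl","rb"))["top"]
xb=np.array([.085,.996])
def cen(im):
    h=cv2.cvtColor(im,cv2.COLOR_BGR2HSV);m=((h[...,0]<15)&(h[...,1]>140)&(h[...,2]>90))
    m[:192]=0;m[217:]=0;m[:,:195]=0;m[:,262:]=0
    v,u=np.nonzero(m);return (u.mean(),v.mean()),len(u)
s=snapshot("top");a,n=cen(T["image"]);b,k=cen(s["image"])
print("travel",(onz(T,b,100)-onz(T,a,100))[:2]@xb,n,k,observe()["tcp_pos"])
E
python3 tr.py; python3 -m pendant '[0,0.12,0,0,0,0,0,0,0.24,0,0,0,0,0,0,0.36,0,0,0,0,0,0,0.48,0,0,0,0,0,0,0.6,0,0,0,0,0,0,0.72,0,0,0,0,0,0,0.84,0,0,0,0,0,0,0.96,0,0,0,0,0]'|sed -n '1,2p;4p'; python3 tr.py
```

```text
travel 26.66354918380341 76 74 [433.62220379  77.17585326  93.67261339]
clock: 11.1
tcp_pos: [434.4, 86.7, 93.7]
ft_force: [0.7, -3.8, -0.6]
travel 36.079185572423455 76 76 [434.44433169  86.79433797  93.67330885]
```

```bash
python3 -m pendant '[0,0.1,0,0,0,0,0,0,0.2,0,0,0,0,0,0,0.3,0,0,0,0,0,0,0.4,0,0,0,0,0,0,0.5,0,0,0,0,0,0,0.6,0,0,0,0,0,0,0.7,0,0,0,0,0,0,0.8,0,0,0,0,0]'|sed -n '1,2p;4p';python3 -m pendant '[0,0.1,0,0,0,0,0,0,0.2,0,0,0,0,0,0,0.3,0,0,0,0,0,0,0.4,0,0,0,0,0,0,0.5,0,0,0,0,0,0,0.6,0,0,0,0,0,0,0.7,0,0,0,0,0,0,0.8,0,0,0,0,0]'|sed -n '1,2p;4p'; python3 -m pendant '[0,0.1,0,0,0,0,0,0,0.2,0,0,0,0,0,0,0.3,0,0,0,0,0,0,0.4,0,0,0,0,0,0,0.5,0,0,0,0,0,0,0.6,0,0,0,0,0,0,0.7,0,0,0,0,0,0,0.8,0,0,0,0,0]'|sed -n '1,2p;4p'; python3 tr.py; python3 - <<'E'
from plant import *
import cv2
b=snapshot("top")["image"];cv2.imwrite("pics/raw6.png",b)
E
```

```text
clock: 11.95
tcp_pos: [435.1, 94.5, 93.7]
ft_force: [-0.7, -4.8, 0.1]
clock: 12.75
tcp_pos: [435.8, 102.6, 93.7]
ft_force: [-1.0, -4.1, -0.1]
clock: 13.55
tcp_pos: [436.5, 110.5, 93.7]
ft_force: [-1.0, -4.1, -1.5]
travel 60.075151095143596 76 78 [436.52107139 110.65174772  93.67557869]
```

```bash
cat > ed.py <<'E'
from h import *
from plant import snapshot
from scipy.ndimage import map_coordinates,gaussian_filter1d
O=np.array([516.6,49.5]);X=np.array([.085,.996]);Y=np.array([-.996,.085])
s=snapshot("top");im=s["image"][...,2].astype(float)
xs=np.arange(-100,90,.5)
def prof(z,ys):
    acc=0
    for y in ys:
        P=O+xs[:,None]*X+y*Y;uv=proj(s,np.c_[P,np.full(len(xs),z)])
        acc=acc+map_coordinates(im,[uv[:,1],uv[:,0]],order=1)
    return gaussian_filter1d(acc/len(ys),2)
p=prof(63,[-25,-22,-19]);g=np.gradient(p)/.5
f=(xs>-85)&(xs<-45);i=np.argmax(np.where(f,g,-99));print("foot edge x_b(z63)",xs[i],round(g[i],1))
f=(xs>30)&(xs<80)
i=np.argmin(np.where(f,g,99));print("top edge x_b(z63)",xs[i],round(g[i],1))
print(p[::8].round().astype(int))
E
python3 ed.py; python3 -m pendant '[0,0.1,0,0,0,0,0,0,0.2,0,0,0,0,0,0,0.3,0,0,0,0,0,0,0.4,0,0,0,0,0,0,0.5,0,0,0,0,0,0,0.5,0,0,0,0,0]'|sed -n '1,2p;4p'; python3 tr.py;python3 ed.py
```

```text
foot edge x_b(z63) -66.5 16.4
top edge x_b(z63) 60.5 -11.1
[ 23  24  25  26  26  26  26  25  48 104 111 110 109 110 112 112 112 113
 112 113 113 114 114 114 115 115 114 114 116 116 116 116 117 118 118 117
 100  78  71  68  44  16  14  21  28  34  33  30]
clock: 14.3
tcp_pos: [437.0, 115.6, 93.7]
ft_force: [-0.7, -2.8, -0.3]
travel 65.4595737990999 76 77 [436.94086476 115.61558603  93.68545168]
foot edge x_b(z63) -64.0 17.6
top edge x_b(z63) 65.0 -11.9
[ 25  25  26  26  26  27  26  25  26  69 111 112 112 111 112 113 113 113
 113 113 113 113 114 115 114 115 115 114 115 116 116 116 116 116 117 116
 115 100  89  71  70  54  19  14  19  26  34  34]
```

```bash
python3 -m pendant '[0,0.06,0,0,0,0,0,0,0.12,0,0,0,0,0,0,0.18,0,0,0,0,0,0,0.24,0,0,0,0,0,0,0.3,0,0,0,0,0,0,0.36,0,0,0,0,0,0,0.42,0,0,0,0,0,0,0.45,0,0,0,0,0]'|sed -n '1,2p;4p'; python3 tr.py;python3 ed.py|head -2;python3 -m pendant '[0,0.05,0,0,0,0,0,0,0.1,0,0,0,0,0,0,0.15,0,0,0,0,0,0,0.2,0,0,0,0,0]'|sed -n '1,2p;4p'; python3 tr.py;python3 ed.py
```

```text
clock: 15.2
tcp_pos: [437.3, 120.0, 93.7]
ft_force: [-0.8, -3.2, -0.3]
travel 69.78328990059721 76 75 [437.32856242 120.0165119   93.67352654]
foot edge x_b(z63) -61.0 17.3
top edge x_b(z63) 69.5 -11.2
clock: 15.7
tcp_pos: [437.5, 121.8, 93.7]
ft_force: [-0.5, -5.5, -0.4]
travel 71.59533168603967 76 76 [437.4973133  121.88613234  93.69907252]
foot edge x_b(z63) -60.0 16.3
top edge x_b(z63) 71.0 -12.3
[ 27  25  25  26  26  25  26  24  25  28  74 112 114 114 113 113 114 115
 114 115 114 114 114 114 114 114 114 115 113 113 114 114 115 115 115 115
 115 111  97  94  76  70  67  31  13  15  20  28]
```

```bash
python3 -m pendant '[0,0.05,0,0,0,0,0,0,0.1,0,0,0,0,0,0,0.1,0,0,0,0,0]'|sed -n '1,2p;4p';python3 ed.py|head -1;python3 -m pendant '[0,0.05,0,0,0,0,0,0,0.1,0,0,0,0,0,0,0.1,0,0,0,0,0]'|sed -n '1,2p;4p';python3 ed.py|head -1; python3 -m pendant '[0,0.05,0,0,0,0,0,0,0.1,0,0,0,0,0,0,0.1,0,0,0,0,0]'|sed -n '1,2p;4p';python3 tr.py;python3 ed.py
```

```text
clock: 16.1
tcp_pos: [437.5, 122.9, 93.7]
ft_force: [-0.5, -4.6, -0.0]
foot edge x_b(z63) -60.5 16.2
clock: 16.45
tcp_pos: [437.6, 123.9, 93.7]
ft_force: [-0.2, -4.4, -0.2]
foot edge x_b(z63) -60.0 16.1
clock: 16.8
tcp_pos: [437.7, 124.9, 93.7]
ft_force: [0.5, -4.8, -0.8]
travel 74.71907031099313 76 78 [437.7557221  124.90417179  93.68398446]
foot edge x_b(z63) -60.5 16.2
top edge x_b(z63) 74.5 -11.8
[ 25  26  25  26  25  24  26  25  27  29  74 112 114 113 113 113 114 115
 115 114 113 115 114 114 114 114 115 115 113 113 114 114 115 114 115 115
 114 110  97  96  91  72  70  63  24  14  15  24]
```

The foot edge has held steady since a travel of about 71.5 mm, so the carton is flat with the toe about 3 mm off. I'll back the hand off and check.

```bash
python3 -m pendant '[0,-0.8,0,0,0,0,0,0.5,-2,0,0,0,0,0,1.5,-2,-3,0,0,0,0,2,-2,-7,0,0,0,0,2,0,-12,0,0,0,0,2,4,-14,0,0,0,0,2,8,-14,0,0,0,0,2,12,-14,0,0,0,0]'|sed -n '1,2p;4p'; python3 -m pendant '[0,4,0,0,0,0,0,0,8,0,0,0,0,0,0,12,0,0,0,0,0,0,16,0,0,0,0,0,0,18,0,0,0,0,0,0,18,0,0,0,0,0]'|sed -n '1,2p;4p'; python3 tr.py;python3 ed.py; python3 - <<'E'
from plant import *
import cv2,numpy as np
a=snapshot("scene")["image"][170:345,195:400];b=snapshot("top")["image"][185:335,170:345]
cv2.imwrite("pics/p6.png",np.hstack([cv2.resize(a,(400,342)),cv2.resize(b,(400,342))]))
E
```

```text
clock: 17.7
tcp_pos: [428.6, 247.2, 235.2]
ft_force: [0.8, -0.8, 0.0]
clock: 18.3
tcp_pos: [443.7, 427.2, 233.3]
ft_force: [0.7, 0.3, 1.4]
travel 74.8460014380827 76 76 [443.38957614 425.56962464 233.16076603]
foot edge x_b(z63) -60.0 15.5
top edge x_b(z63) 74.5 -11.3
[ 25  24  25  25  25  23  25  24  24  28  72 110 113 112 111 112 112 113
 112 112 112 112 111 113 112 112 114 112 111 111 111 112 113 113 113 113
 112 108  95  94  89  71  69  62  24  16  15  24]
```

View pics/p6.png

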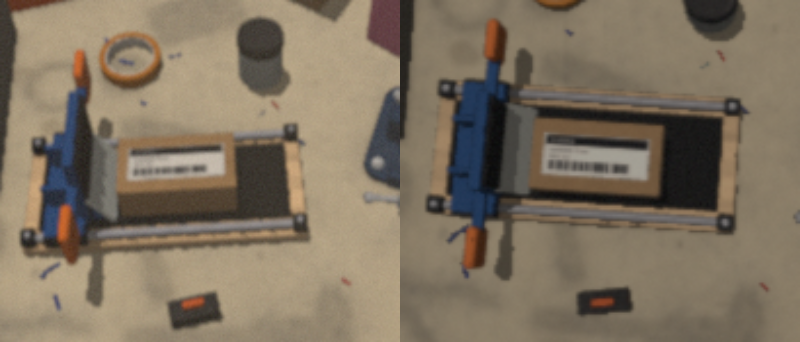

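The carton lies flat with its label up (panel (176,165) and (600,158)), its top end right at the ramp toe. The jar, tape and fuse holder are undisturbed and the hand is clear.

```bash
python3 -c "
from plant import *
print(hand_in())"
```

```text
the job is handed in; nothing more can be done
None
```

The carton lies flat on the board, label up, with the stop's foot about 3 mm from its top end; the jar, tape and fuse holder are undisturbed, the hand is clear, and I handed the job in at about 18.5 s (no verdict was returned).

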